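# Take the record picture of a herbarium sheet with the key pods

### The arm

A 6-joint arm with a two-finger parallel gripper is mounted at the origin on the work surface. World frame = base frame: x ahead of the robot, y to its left, z up, the work surface at z = 0. Lengths are in m, angles in rad, forces in N, time in s.
With the tool pointing down it reaches from about 0.35 to 0.775 m from the base axis. Payload 5.5 kg.
Tool frame: the origin (TCP) lies at the very end of the fingers, on their centre line; the grasp point (between the pads) lies 19 mm behind it; z points along the fingers, y is the line along which they close (so a half turn about z gives the same grasp; the last joint's range is limited). The gripper opens to 85 mm and grips with 20 to 120 N. Pads are 22 mm wide; open, the fingers measure 114 mm over their backs; the gripper's body (76 mm by 85 mm) begins 54 mm behind the grasp point. The pads swing forward as they close: fully open they stand 13 mm farther back than shut.
Start: joints at [-1.282, 0.313, 0.046, 1.304, 0, 1.431], TCP at [0.239, -0.523, 0.231] pointing down, gripper open.
Joint ranges: [-2.76, 2.76], [-0.86, 1.69], [-1.03, 1.26], [-2.2, 2.34], [-1.47, 1.5], [-3.14, 3.14]. Speed limits (rad/s): [2.57, 2.57, 3.14, 3.14, 3.14, 3.14].

### API

Orientations are given as a unit quaternion [w, x, y, z].
In Python, from workcell import get_state, read_camera, calibration, hand_in gives the robot as it stands.
- The arm moves only by the tool drive_tool, never from a script. Its argument "deltas" is a list that holds one entry, the list of rows, each a list of 7 numbers: the closure in counts, from 0 (fully open) to 255 (shut), then the shift along the tool's x, y, z in m, then the turn, a rotation vector about the tool's x, y, z in degrees. A call has 1 to 12 rows; each row is the pose to reach, as a shift and turn from the pose commanded when the call began, along the tool's axes at that moment; what a row does not reach only later rows make up. A row lasts 1/8 s, in which the tool goes at most 62.5 mm and 10.7 degrees, less where a joint would pass 70% of its speed; a pose out of reach is approached as far as the arm can. A call with a gripper value outside its range is refused whole. The fingers move at their own pace and stop on an object; "newtons" is the grip in N (left out, the last holds). Time passes only in rows, so rows that repeat a pose let the fingers close. It gives the time, the measured TCP pose, the force, the opening and the grip force at its end, in the units of the state.
- get_state(): the state, without advancing time (a new reading comes with each control period).
- read_camera(name): name is "side" or "top" or "wrist"; returns (picture, depth): 384x512x3 uint8, red, green, blue; 384x512 float32, m along the optical axis (not along the pixel's ray), 0 where there is no reading.
- calibration(name): a dict with "mtx" (3x3 intrinsics, pixels), "k1" (the pictures are not rectified: a ray, as slopes to the right and down, at radius r is drawn at 1 + k1 r^2 times it, then the intrinsics apply), "world_from_camera" (4x4, takes a point from camera to world coordinates). Camera axes: x right, y up, looking along -z (the intrinsics and any distortion apply to the point x, -y, -z); pixel columns grow to the right and rows downward; lengths in m; the calibration is good to about 2 mm. A picture is of the moment at which its call begins: read the wrist's pose just before it. calibration takes no time and is no camera call; for the wrist camera it gives the pose at the moment of the call.
- hand_in(): hands the job in; it is judged then, once.
The state is a dict: "clock": time; "joint_pos": joint angles; "qvel": joint speeds; "tau": joint torques, N m; "tcp_pos": TCP position; "orientation": TCP orientation; "wrist_force": force on the tool from outside, world axes, zero at the start; "ft_torque": the same for the moment, N m; "finger_gap": finger opening in m; "grip_force": force on a finger pad.
Only numpy, scipy, OpenCV 4.12 (cv2) and the standard library are available. Lean on these libraries where they do the work, as an engineer would, in place of code of your own. Each camera call takes 0.05 s, during which the arm holds its last target. There are 200 camera calls.

### The job

Take the record picture of the pressed specimen: with closed fingertips, tap the round lamp key down so that it stays down, then likewise the square camera key, and then tap the long shutter bar, which springs back up. Tap lightly and straight down, leave the twin-stud erase key alone, and do not pick up, push away or tip the pods or anything else on the desk.

Things in the scene. Friction and masses are not known exactly. Their poses are not given: they have to be found in the camera images.
- lamp_pod: loose grey plastic pod, 66 x 66 mm and 30 mm high on a rubber foot, about 0.35 kg; origin at the centre of its underside, z up, it stands freely on the desk and must stay there. In the middle of its top it carries the lamp key: a round white cap, 40 mm across.
- camera_pod: loose grey plastic pod, 66 x 66 mm and 30 mm high on a rubber foot, about 0.35 kg; origin at the centre of its underside, z up, it stands freely on the desk and must stay there. In the middle of its top it carries the camera key: a square white cap, 36 x 36 mm.
- shutter_pod: loose grey plastic pod, 66 x 66 mm and 30 mm high on a rubber foot, about 0.35 kg; origin at the centre of its underside, z up, it stands freely on the desk and must stay there. In the middle of its top it carries the shutter key: a long white bar, 20 mm along the pod's x and 54 mm along its y.
- erase_pod: loose grey plastic pod, 66 x 66 mm and 30 mm high on a rubber foot, about 0.35 kg; origin at the centre of its underside, z up, it stands freely on the desk and must stay there. In the middle of its top it carries the erase key: two round white studs side by side, each 18 mm across, 34 mm apart along the pod's y. Not to be pressed.
- lamp_key_top (a point): centre of the flat top of the lamp key; 44 mm above the desk when up, 36 mm when fully down.
- camera_key_top (a point): centre of the flat top of the camera key; 44 mm above the desk when up, 36 mm when fully down.
- shutter_key_top (a point): centre of the flat top of the shutter bar; 44 mm above the desk when up, 36 mm when fully down.
- lamp_key (a joint): how far the lamp key is pressed in: 0 up, 0.008 m at its stop. No spring: it slides down under about 2.5 N and stays where it is left; from 0.005 it counts as down. At the stop the sprung key mount gives up to 6 mm more, at 5 N rising to 17 N, and comes back up to the stop; beyond that it is hard. Press with less than 25 N.
- camera_key (a joint): how far the camera key is pressed in: 0 up, 0.008 m at its stop. No spring: it slides down under about 2.5 N and stays where it is left; from 0.005 it counts as down. At the stop the sprung key mount gives up to 6 mm more, at 5 N rising to 17 N, and comes back up to the stop; beyond that it is hard. Press with less than 25 N.
- shutter_key (a joint): how far the shutter bar is pressed in: 0 up, 0.008 m at its stop. It has a spring, about 1 N at first and 4 N at the stop, and returns to 0 when let go; from 0.004 it fires. At the stop the sprung key mount gives up to 6 mm more, at 5 N rising to 17 N, and comes back up to the stop; beyond that it is hard. Press with less than 25 N.
- erase_key (a joint): how far the erase key (both studs move together) is pressed in: 0 up, 0.008 m at its stop; a spring returns it.
- specimen_box: bystander: dark specimen box with a closed glass top, 100 x 140 mm and 45 mm high, standing on the desk to the robot's right; origin at the centre of its underside.
- loupe: bystander: upright steel folding-lens cylinder, 32 mm across and 34 mm high, standing loose just beyond the pods, at the near edge of the specimen sheet (a flat paper sheet 280 x 420 mm); origin at the centre of its underside.
- paste_jar: bystander: closed jar, 56 mm across and 65 mm high, loose on the desk to the robot's left beyond the pods; origin at the centre of its underside.
There are look-alikes about, which are no part of the job. What is shaped like the camera_pod but orange, pink or red is not meant.

How it is judged:
On the way, in this order (a step that is already met when the one before it is completed fails the run):
1. the lamp key is down, the camera and shutter keys still up (value of joint lamp_key above 0.005 m and value of joint each of camera_key, shutter_key below 0.002 m), for 0.1 s.
2. the camera key is down too, the shutter bar still up (value of joint each of lamp_key, camera_key above 0.005 m and value of joint shutter_key below 0.002 m), for 0.1 s.
3. the shutter bar is pressed while lamp and camera keys are down (value of joint each of lamp_key, camera_key above 0.005 m and value of joint shutter_key above 0.004 m), for 0.02 s.
At the end, for the whole second after the job is handed in: The lamp and camera keys are at least 5 mm down, the shutter and erase keys are back up (within 1.5 mm), and the four pods, the lens and the jar stand upright and at rest within 20 mm of where they began (value of joint each of lamp_key, camera_key above 0.005 m and value of joint each of shutter_key, erase_key below 0.0015 m and distance of each of lamp_pod, camera_pod, shutter_pod, erase_pod, loupe, paste_jar from where it was at the start of the episode below 0.02 m and angle between each of lamp_pod, camera_pod, shutter_pod, erase_pod, loupe, paste_jar's own z axis and vertical below 0.05 rad and linear speed of each of lamp_pod, camera_pod, shutter_pod, erase_pod below 0.01 m/s); the robot touches nothing.
It fails at once if a key is pressed out of order: the camera key before the lamp key is down, or the shutter bar before the camera key is down ((value of joint camera_key above 0.003 m and value of joint lamp_key below 0.0045 m) or (value of joint shutter_key above 0.003 m and value of joint camera_key below 0.0045 m)).
It fails at once if the erase key is pressed (over 3 mm) (value of joint erase_key above 0.003 m).
It fails at once if a pod is pressed with more than 25 N, or the specimen box with more than 5 N (contact force between any of the arm, the fingers and lamp_pod above 25 N or contact force between any of the arm, the fingers and camera_pod above 25 N or contact force between any of the arm, the fingers and shutter_pod above 25 N or contact force between any of the arm, the fingers and erase_pod above 25 N or contact force between any of the fingers, the arm and specimen_box above 5 N).
It fails at once if a pod is lifted (more than 6 mm) (height (world z) of any of lamp_pod, camera_pod, shutter_pod, erase_pod above 0.006 m).
It fails at once if a pod, the lens or the jar is shifted more than 20 mm or tipped (not (distance of each of lamp_pod, camera_pod, shutter_pod, erase_pod, loupe, paste_jar from where it was at the start of the episode below 0.02 m) or angle between any of lamp_pod, camera_pod, shutter_pod, erase_pod, loupe, paste_jar's own z axis and vertical above 0.2 rad).
It also fails if it takes over 48 s, if anything falls off the work surface, if the arm or the gripper's body presses on something with over 40 N, if the wrist force passes 120 N, or if a joint passes its speed limit or range.

## Working session

There is one attempt and no reset: what is moved stays moved. The work goes in short steps, Python scripts to look and compute and a tool call to move; the robot and the scene stay as the last step left them, time stands still between calls to the robot, and variables do not carry over. Pictures are saved under pics/ and viewed, at most 10 in all, crops included, and the job is handed in when it is done.

Besides the shell and the picture viewer there is one more tool, called after "Request:" as a command line: name --argument value ..., lists and objects as JSON in quotes. drive_tool: Moves the arm, as the interface text tells. Its arguments: {"type":"object","properties":{"deltas":{"type":"array","items":{"type":"array","items":{"type":"array","items":{"type":"number"}}}},"newtons":{"type":"number"}},"required":["deltas"]}

```bash
mkdir -p pics; cat > h.py <<'E'
import numpy as np, cv2
from workcell import *
def grab(n):
    c=calibration(n); p,d=read_camera(n); return p,d,c
def pts(d,c,uv=None):
    K=np.array(c["mtx"]);k=c["k1"];T=np.array(c["world_from_camera"])
    if uv is None:
        v,u=np.mgrid[0:d.shape[0],0:d.shape[1]]; uv=np.stack([u,v],-1).reshape(-1,2).astype(float)
    else: uv=np.atleast_2d(np.array(uv,float))
    s=cv2.undistortPoints(uv.reshape(-1,1,2),K,np.array([k,0,0,0,0.])).reshape(-1,2)
    return s,T
def cloud(d,c):
    s,T=pts(d,c); z=d.reshape(-1).astype(float)
    P=np.stack([s[:,0]*z,-s[:,1]*z,-z],1)
    return (P@T[:3,:3].T+T[:3,3]).reshape(d.shape+(3,))
def onplane(uv,c,h):
    s,T=pts(None,c,uv); r=np.stack([s[:,0],-s[:,1],-np.ones(len(s))],1)@T[:3,:3].T
    o=T[:3,3]; return o+r*((h-o[2])/r[:,2])[:,None]
E
python3 - <<'E'
from h import *
s=get_state();print(s["clock"],s["tcp_pos"],s["orientation"])
for n in("top","side"):
    p,d,c=grab(n);cv2.imwrite(f"pics/{n}0.png",p[...,::-1]);np.savez(f"{n}0.npz",p=p,d=d,**{k:np.array(v) for k,v in c.items()})
    print(n,np.array(c["world_from_camera"]).round(3).tolist())
E
```

```text
0.0 [ 0.23891792 -0.52245663  0.23039892] [-9.01231336e-04  9.77099002e-01  2.12783275e-01 -6.93792513e-05]
top [[-0.015, 0.997, -0.078, 0.449], [-1.0, -0.017, -0.013, -0.044], [-0.014, 0.078, 0.997, 0.996], [0.0, 0.0, 0.0, 1.0]]
side [[-0.998, 0.05, -0.048, 0.461], [-0.069, -0.656, 0.752, 0.632], [0.006, 0.753, 0.658, 0.638], [0.0, 0.0, 0.0, 1.0]]
```

View pics/top0.png

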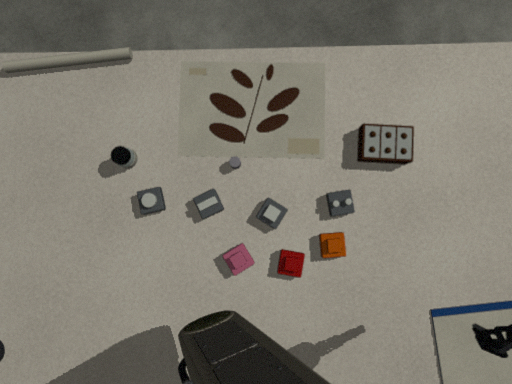

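View pics/side0.png

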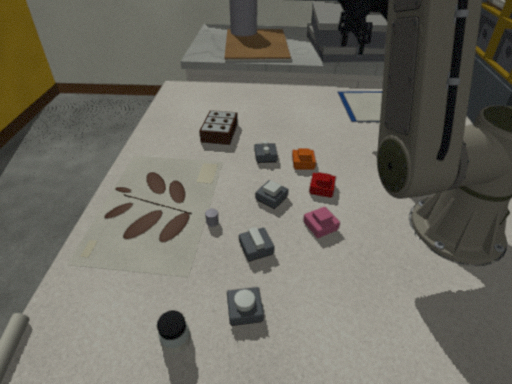

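The top view shows lamp (149,201), shutter (207,204), camera (271,213), erase (340,203), lens (235,162) and jar (123,156). In the side view the caps are at lamp (245,300), shutter (258,240), camera (271,187). I'll measure the cap tops in both views.

```bash
python3 - <<'E'
from h import *
seeds={"top":dict(lamp=(149,201),shutter=(207,204),camera=(271,213)),"side":dict(lamp=(245,297),shutter=(259,238),camera=(271,186))}
rays={}
for n in seeds:
    f=np.load(n+"0.npz");p,d=f["p"],f["d"];c={k:f[k] for k in("mtx","k1","world_from_camera")};c["k1"]=float(c["k1"])
    C=cloud(d,c);g=p.min(-1).astype(int)
    for k,(u,v) in seeds[n].items():
        m=np.zeros(g.shape,np.uint8);w=16
        sub=g[v-w:v+w,u-w:u+w]; loc=g[v-1:v+2,u-1:u+2].mean()
        m[v-w:v+w,u-w:u+w]=(sub>loc-(40 if n=="top" else 14)) 
        _,lab,st,cen=cv2.connectedComponentsWithStats(m,connectivity=4);l=lab[v,u];a=st[l,4];cc=cen[l]
        X=C[lab==l];zm=np.median(X[:,2])
        r=cv2.minAreaRect(onplane(np.argwhere(lab==l)[:,::-1],c,.044)[:,:2].astype(np.float32))
        P=onplane(cc,c,.044)[0]; print(n,k,"lum",loc,"area",a,cc.round(1),"depth z",zm.round(4),"on plane",P.round(4),"depth xy",np.median(X,0).round(4),"rect",np.round(r[1],3),round(r[2],1))
        o=c["world_from_camera"][:3,3];rays.setdefault(k,[]).append((o,(P-o)/np.linalg.norm(P-o)))
for k,R in rays.items():
    A=sum(np.eye(3)-np.outer(e,e) for o,e in R);b=sum((np.eye(3)-np.outer(e,e))@o for o,e in R);print(k,"triang",np.linalg.solve(A,b).round(4))
E
```

```text
top lamp lum 134.55555555555554 area 174 [148.6 199.6] depth z 0.0426 on plane [0.5061 0.2562 0.044 ] depth xy [0.5052 0.256  0.0426] rect [0.041 0.035] 89.1
top shutter lum 135.66666666666666 area 147 [207.  202.8] depth z 0.0426 on plane [0.4947 0.0976 0.044 ] depth xy [0.4944 0.0976 0.0426] rect [0.02  0.055] 24.2
top camera lum 137.88888888888889 area 171 [271.8 212.7] depth z 0.0428 on plane [ 0.4653 -0.0771  0.044 ] depth xy [ 0.4646 -0.0774  0.0428] rect [0.035 0.035] 55.3
side lamp lum 155.44444444444446 area 243 [243.8 297.6] depth z 0.0443 on plane [0.5065 0.2589 0.044 ] depth xy [0.5066 0.2596 0.0443] rect [0.034 0.033] 4.3
side shutter lum 154.22222222222223 area 172 [254.9 232.3] depth z 0.044 on plane [0.4975 0.0899 0.044 ] depth xy [0.4972 0.0894 0.044 ] rect [0.029 0.066] 25.0
side camera lum 151.77777777777777 area 532 [270.5 178.5] depth z 0.001 on plane [ 0.4699 -0.1057  0.044 ] depth xy [ 0.4677 -0.1608  0.001 ] rect [0.085 0.088] 4.1
lamp triang [0.5065 0.2571 0.0412]
shutter triang [0.4957 0.0966 0.0512]
camera triang [ 0.4672 -0.0763  0.0677]
```

Request:
drive_tool --deltas '[[[255, 0.04, -0.038, -0.0025, 0, 0, -7.5], [255, 0.08, -0.076, -0.005, 0, 0, -15], [255, 0.12, -0.114, -0.0075, 0, 0, -22.5], [255, 0.16, -0.152, -0.01, 0, 0, -30], [255, 0.2, -0.19, -0.0125, 0, 0, -37.5], [255, 0.24, -0.228, -0.015, 0, 0, -45], [255, 0.28, -0.266, -0.0175, 0, 0, -52.5], [255, 0.32, -0.304, -0.02, 0, 0, -60], [255, 0.36, -0.342, -0.0225, 0, 0, -67.5], [255, 0.4, -0.38, -0.025, 0, 0, -75], [255, 0.44, -0.418, -0.0275, 0, 0, -82.5], [255, 0.479, -0.4535, -0.03, 0, 0, -90]]]' --newtons 30

```text
clock: 1.6
tcp_pos: [0.4863, 0.0905, 0.2611]
orientation: [-0.0, 0.538, 0.843, -0.0]
wrist_force: [1.2, -0.6, 0.3]
finger_gap: -0.0005
grip_force: 0.0
```

Request:
drive_tool --deltas '[[[255, 0, 0, 0, 0, 0, 0], [255, 0, 0, 0, 0, 0, 0]]]'

```text
clock: 1.85
tcp_pos: [0.4856, 0.0886, 0.2607]
orientation: [-0.0, 0.54, 0.841, -0.001]
wrist_force: [-0.1, 0.8, -0.1]
finger_gap: 0.0001
grip_force: 0.0
```

```bash
python3 - <<'E'
from h import *
from scipy.spatial.transform import Rotation as R
s=get_state();q=s["orientation"];print(s["clock"],s["tcp_pos"],s["joint_pos"],s["finger_gap"],s["wrist_force"])
print(R.from_quat([q[1],q[2],q[3],q[0]]).as_matrix().round(4))
p,d,c=grab("wrist");cv2.imwrite("pics/w1.png",p[...,::-1]);C=cloud(d,c)
m=((C[...,2]>.036)&(C[...,2]<.052)).astype(np.uint8)
n,lab,st,cen=cv2.connectedComponentsWithStats(m)
for i in range(1,n):
    if st[i,4]>150:
        X=C[lab==i];r=cv2.minAreaRect(X[:,:2].astype(np.float32));print(cen[i].round(),st[i,4],np.median(X,0).round(4),np.round(r[0],4),np.round(r[1],3),round(r[2]),p[lab==i].mean(0).round())
E
```

```text
1.85 [0.48561114 0.08858362 0.2607353 ] [ 1.79652867e-02  1.48890916e-01 -9.40191649e-02  1.32934386e+00
 -5.14138880e-04  1.15987800e+00] 0.0001481212720804083 [-0.06902427  0.84370313 -0.13016466]
[[-4.159e-01  9.094e-01 -1.400e-03]
 [ 9.094e-01  4.159e-01 -5.000e-04]
 [ 1.000e-04 -1.500e-03 -1.000e+00]]
[421.  38.] 430 [0.6083 0.3153 0.0403] [0.6173 0.3218] [0.031 0.053] 44 [85. 91. 88.]
[320.  45.] 953 [0.504  0.2582 0.0438] [0.5044 0.2583] [0.039 0.038] 27 [157. 162. 155.]
[255. 159.] 595 [0.4924 0.1006 0.0438] [0.493  0.1001] [0.019 0.053] 25 [153. 158. 152.]
[129. 167.] 698 [0.3416 0.0196 0.0435] [0.3401 0.0185] [0.036 0.036] 31 [137.  81.  99.]
[ 95. 246.] 559 [ 0.3281 -0.1221  0.0435] [ 0.3275 -0.1245] [0.038 0.037] 81 [108.  25.  23.]
[189. 254.] 538 [ 0.4638 -0.073   0.0437] [ 0.4642 -0.0753] [0.036 0.036] 59 [149. 153. 147.]
[105. 309.] 342 [ 0.3719 -0.2322  0.0435] [ 0.3741 -0.2396] [0.036 0.037] 0 [127.  68.  32.]
```

View pics/w1.png

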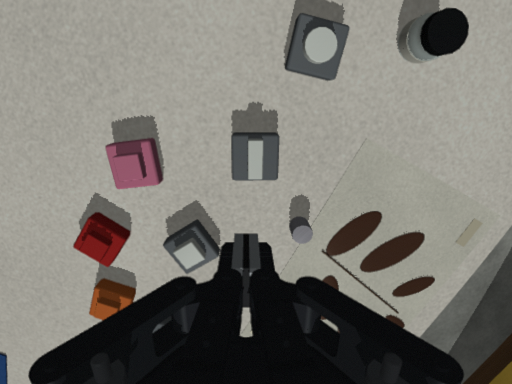

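The wrist view shows the lamp cap at (320,45), shutter at (255,159) and camera at (189,254). Heights are 0.044 and sizes match the text, and the positions agree with the top view within 3 mm. Next I go above the lamp.

Request:
drive_tool --deltas '[[[255, 0.036, 0.022, 0, 0, 0, 0], [255, 0.073, 0.044, 0, 0, 0, 0], [255, 0.11, 0.066, 0, 0, 0, 0], [255, 0.146, 0.088, 0.01, 0, 0, 0], [255, 0.146, 0.088, 0.04, 0, 0, 0], [255, 0.146, 0.088, 0.08, 0, 0, 0], [255, 0.146, 0.088, 0.12, 0, 0, 0], [255, 0.146, 0.088, 0.15, 0, 0, 0], [255, 0.146, 0.088, 0.175, 0, 0, 0], [255, 0.146, 0.088, 0.195, 0, 0, 0], [255, 0.146, 0.088, 0.195, 0, 0, 0], [255, 0.146, 0.088, 0.195, 0, 0, 0]]]'

```text
clock: 3.4
tcp_pos: [0.5061, 0.2571, 0.0671]
orientation: [0.0, 0.541, 0.841, 0.0]
wrist_force: [-0.7, -0.5, -0.2]
finger_gap: -0.0001
grip_force: 0.0
```

Request:
drive_tool --deltas '[[[255, 0, 0, 0.006, 0, 0, 0], [255, 0, 0, 0.012, 0, 0, 0], [255, 0, 0, 0.017, 0, 0, 0], [255, 0, 0, 0.02, 0, 0, 0], [255, 0, 0, 0.023, 0, 0, 0], [255, 0, 0, 0.026, 0, 0, 0], [255, 0, 0, 0.028, 0, 0, 0], [255, 0, 0, 0.03, 0, 0, 0], [255, 0, 0, 0.03, 0, 0, 0]]]'

```text
clock: 4.53
tcp_pos: [0.5056, 0.258, 0.0361]
orientation: [0.0, 0.54, 0.841, -0.0]
wrist_force: [0.6, 0.5, -0.1]
finger_gap: -0.0001
grip_force: 0.0
```

Request:
drive_tool --deltas '[[[255, 0, 0, 0.001, 0, 0, 0], [255, 0, 0, 0.002, 0, 0, 0], [255, 0, 0, 0.002, 0, 0, 0]]]'

```text
clock: 4.9
tcp_pos: [0.5057, 0.258, 0.0349]
orientation: [0.0, 0.541, 0.841, 0.0]
wrist_force: [-2.6, -0.4, 7.1]
finger_gap: -0.0002
grip_force: 3.4
```

Request:
drive_tool --deltas '[[[255, 0, 0, -0.01, 0, 0, 0], [255, 0, 0, -0.05, 0, 0, 0], [255, -0.01, -0.006, -0.1, 0, 0, 0], [255, -0.055, -0.034, -0.1, 0, 0, 0], [255, -0.1, -0.062, -0.1, 0, 0, 0], [255, -0.145, -0.09, -0.1, 0, 0, 0], [255, -0.19, -0.118, -0.1, 0, 0, 0], [255, -0.24, -0.147, -0.1, 0, 0, 0], [255, -0.287, -0.176, -0.1, 0, 0, 0], [255, -0.287, -0.176, -0.085, 0, 0, 0], [255, -0.287, -0.176, -0.07, 0, 0, 0], [255, -0.287, -0.176, -0.07, 0, 0, 0]]]'

```text
clock: 6.4
tcp_pos: [0.4634, -0.0746, 0.1027]
orientation: [-0.002, 0.54, 0.842, -0.0]
wrist_force: [-0.5, 0.0, -0.1]
finger_gap: -0.0
grip_force: 0.0
```

```bash
python3 - <<'E'
from h import *
for n,uv in(("top",(149,200)),("side",(244,299))):
    p,d,c=grab(n);cv2.imwrite(f"pics/{n}1.png",p[...,::-1]);C=cloud(d,c);u,v=uv
    print(n,np.median(C[v-3:v+4,u-3:u+4].reshape(-1,3),0).round(4))
s=get_state();print(s["clock"],s["tcp_pos"],s["wrist_force"])
E
```

```text
top [0.5054 0.2576 0.0345]
side [0.5065 0.2574 0.0366]
6.5 [ 0.46455143 -0.07485056  0.10396134] [0.15049352 0.31674322 0.09740553]
```

View pics/side1.png

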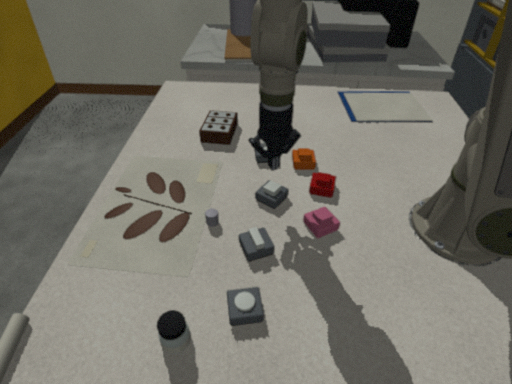

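The side view shows the lamp cap (244,299) is down: both cameras measure an 8 mm drop. The tool is above the camera key, so I press it next.

Request:
drive_tool --deltas '[[[255, 0, 0, 0.015, 0, 0, 0], [255, 0, 0, 0.03, 0, 0, 0], [255, 0, 0, 0.042, 0, 0, 0], [255, 0, 0, 0.051, 0, 0, 0], [255, 0, 0, 0.056, 0, 0, 0], [255, 0, 0, 0.059, 0, 0, 0], [255, 0, 0, 0.062, 0, 0, 0], [255, 0, 0, 0.064, 0, 0, 0], [255, 0, 0, 0.066, 0, 0, 0], [255, 0, 0, 0.068, 0, 0, 0], [255, 0, 0, 0.069, 0, 0, 0], [255, 0, 0, 0.069, 0, 0, 0]]]'

```text
clock: 8.0
tcp_pos: [0.465, -0.0763, 0.0356]
orientation: [0.0, 0.54, 0.841, 0.0]
wrist_force: [-1.8, 0.8, 5.6]
finger_gap: 0.0001
grip_force: 2.7
```

Request:
drive_tool --deltas '[[[255, 0, 0, -0.01, 0, 0, 0], [255, 0, 0, -0.045, 0, 0, 0], [255, 0.005, 0.003, -0.08, 0, 0, 0], [255, 0.045, 0.03, -0.08, 0, 0, 0], [255, 0.085, 0.057, -0.08, 0, 0, 0], [255, 0.12, 0.08, -0.08, 0, 0, 0], [255, 0.148, 0.099, -0.08, 0, 0, 0], [255, 0.148, 0.099, -0.07, 0, 0, 0], [255, 0.148, 0.099, -0.07, 0, 0, 0]]]'

```text
clock: 9.12
tcp_pos: [0.4922, 0.0993, 0.1044]
orientation: [-0.001, 0.54, 0.841, -0.001]
wrist_force: [-0.7, -1.2, -0.5]
finger_gap: -0.0
grip_force: 0.0
```

```bash
python3 - <<'E'
from h import *
for n,uv in(("top",(271,212)),("side",(270,188))):
    p,d,c=grab(n);C=cloud(d,c);u,v=uv
    print(n,np.median(C[v-2:v+3,u-2:u+3].reshape(-1,3),0).round(4))
s=get_state();print(s["clock"],s["tcp_pos"],s["wrist_force"])
E
```

```text
top [ 0.4673 -0.0751  0.0354]
side [0.4677 0.0813 0.1753]
9.225 [0.49280919 0.09870697 0.10508052] [-0.11790926  0.17523732 -0.32400902]
```

The camera key is down: the top view puts it at 35 mm. Now the shutter.

Request:
drive_tool --deltas '[[[255, 0, 0, 0.015, 0, 0, 0], [255, 0, 0, 0.03, 0, 0, 0], [255, 0, 0, 0.042, 0, 0, 0], [255, 0, 0, 0.051, 0, 0, 0], [255, 0, 0, 0.056, 0, 0, 0], [255, 0, 0, 0.059, 0, 0, 0], [255, 0, 0, 0.062, 0, 0, 0], [255, 0, 0, 0.064, 0, 0, 0], [255, 0, 0, 0.066, 0, 0, 0], [255, 0, 0, 0.068, 0, 0, 0], [255, 0, 0, 0.0695, 0, 0, 0], [255, 0, 0, 0.0695, 0, 0, 0]]]'

```text
clock: 10.72
tcp_pos: [0.4936, 0.0996, 0.036]
orientation: [0.0, 0.54, 0.841, 0.0]
wrist_force: [-1.4, 0.9, 4.5]
finger_gap: -0.0002
grip_force: 2.3
```

Request:
drive_tool --deltas '[[[255, 0, 0, -0.005, 0, 0, 0], [255, 0, 0, -0.015, 0, 0, 0], [255, 0, 0, -0.05, 0, 0, 0], [255, 0, 0, -0.1, 0, 0, 0], [255, 0, 0, -0.15, 0, 0, 0], [255, 0, 0, -0.2, 0, 0, 0], [255, -0.03, 0, -0.22, 0, 0, 0], [255, -0.07, 0, -0.22, 0, 0, 0], [255, -0.1, 0, -0.22, 0, 0, 0], [255, -0.1, 0, -0.22, 0, 0, 0], [255, -0.1, 0, -0.22, 0, 0, 0]]]'

```text
clock: 12.1
tcp_pos: [0.5341, 0.0089, 0.2557]
orientation: [-0.001, 0.541, 0.841, -0.0]
wrist_force: [-0.1, 0.5, -0.1]
finger_gap: 0.0001
grip_force: 0.0
```

```bash
python3 - <<'E'
from h import *
p,d,c=grab("wrist");cv2.imwrite("pics/w2.png",p[...,::-1]);C=cloud(d,c)
m=((C[...,2]>.0325)&(C[...,2]<.052)).astype(np.uint8)
n,lab,st,cen=cv2.connectedComponentsWithStats(m)
for i in range(1,n):
    if st[i,4]>100:
        X=C[lab==i];print(cen[i].round(),st[i,4],np.median(X,0).round(4))
s=get_state();print(s["clock"],s["tcp_pos"],s["wrist_force"])
E
```

```text
[246.  86.] 731 [0.4927 0.0996 0.0438]
[110.  96.] 929 [0.3425 0.0191 0.0437]
[299. 175.] 358 [0.6071 0.0246 0.0337]
[ 74. 190.] 742 [ 0.3294 -0.1214  0.0435]
[177. 197.] 594 [ 0.4641 -0.0743  0.0357]
[ 88. 265.] 568 [ 0.3765 -0.2349  0.0433]
12.15 [0.53413498 0.00922577 0.25574619] [-0.15910885  0.00229963 -0.88878598]
```

View pics/w2.png

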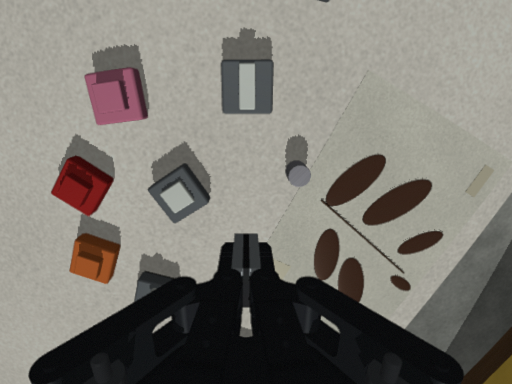

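The wrist view shows the shutter bar back up (246,86, 44 mm), the camera key down (177,197, 36 mm) and the lens upright at (299,175). The shutter was pressed to its stop at 4.5 N, and the arm is clear.

```bash
python3 -c "from workcell import *; print(hand_in())"
```

```text
the job is handed in; nothing more can be done
None
```

I pressed the lamp and camera keys down to their stops (both stayed down), then tapped the shutter bar to its stop and it sprang back up; nothing else was touched, and the job is handed in, though hand-in returned no verdict.

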